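Set the brake pad gap with the thumb wheel and lock it

TASK

On the blue setting jig, roll the knurled thumb wheel under a fingertip, over its top and towards the brake disc, until the carriage's red pointer stands within the green gauge marker, rolling back if you go too far. Then push the red lock lever over, away from the robot, to its other stop with a fingertip and come clear. Move the pad only by the wheel: do not push the pad carriage or the green marker, and leave the loose things on the bench where they are.

Things in the scene. Friction and masses are not known exactly. Their poses are not given: they have to be found in the camera images.
- jig: Blue setting jig on the bench, turned up to about 0.3 rad; foot x -115 to +75, y -210 to +110 mm in its frame, origin on its underside. Its y points from the wheel to the disc (to the robot's left), its x away from the robot. Heights above the bench: blue plate 26 mm; wheel housing 62 x 90 mm centred at (0, -80): 76 mm; pad 95 mm; upright disc at y 59 to 73: 128 mm.
- wheel_top (a point): Highest point of the knurled steel thumb wheel (radius 30, 24 mm wide, axle along jig x), 94 mm above the bench, 18 mm proud of its grey housing. The blue plate with all on it rests on sprung buffers: pressed down on the wheel it gives from about 3 N, 1 mm per further 0.9 N, to a stop 6 mm down. Dragging a fingertip over the top along jig +y turns the wheel and moves the carriage to +y; -y moves it back.
- thumb_wheel (a joint): Angle of the thumb wheel, rad, 0 at the start, range 0 to 3.4, positive as its top moves to jig +y. 1 rad (30 mm of rolling) moves the carriage 10 mm. Turning needs about 1 N at the rim; it stays where it is left.
- pad_carriage: Aluminium carriage with the black brake pad, moved by the wheel along jig y (0 to 34 mm), origin 14 mm above the jig's origin at the start; its axes are parallel to the jig's; the pad's back lies at y 0, the plate behind it reaches to y -19 mm. Not to be pushed.
- pointer_tip (a point): Tip of the red pointer (2.5 mm wide) that sticks out of the carriage towards the robot, over the white scale, 36 mm above the bench.
- marker_mid (a point): Middle of the inner end of the green gauge marker, 7 mm wide along jig y and 24 mm long along x, with a white centre line, set on the white scale 12 to 30 mm to +y of the pointer's start; its axes are parallel to the jig's. The pointer is within the marker when less than 3.5 mm from this point along jig y. Not to be touched.
- lock_lever_tip (a point): Tip of the red lock lever, a toggle 55 mm long, pivoted 44 mm above the bench between two grey ears at jig (0, -175). At the start it leans towards the robot (jig -x), about 0.5 rad from upright; pushed along jig +x it swings over about jig y to lean as far to +x (the tip moves about 53 mm) and stays there. It takes 1 to 2 N.
- gauge_marker: The green gauge marker itself (its joint position along jig y is the setting); origin 14 mm above the bench on the line x = 0 of the jig, level in y with the marker.
- lock_lever (a joint): Angle of the lock lever, rad: 0 to 0.12 at the start (open, leaning to the robot), 1.0 at the other stop (locked).
- spark_plug: Bystander: loose white spark plug (82 mm) lying on the bench, to be left alone; origin at its underside.
- bearing: Bystander: loose steel ball bearing (52 mm) lying on the bench, to be left alone; origin at its underside.
- spanner: Bystander: loose spanner (146 mm) lying on the bench, to be left alone; origin at its underside.
- tape_black: Bystander: loose roll of black tape (61 mm) lying on the bench, to be left alone; origin at its underside.

How it is judged:
By the outcome, as a careful person would: the job done as asked, in the order asked, and still so for the second after the job is handed in, with the robot touching nothing.
It also fails if it takes over 51 s, if anything falls off the work surface, if the arm or the gripper's body presses on something with over 40 N, if the wrist force passes 120 N, or if a joint passes its speed limit or range.

ROBOT

A 6-joint arm with a two-finger parallel gripper is mounted at the origin on a cart in front of the work surface, level with it; the furniture and walls round the work are solid. World frame = base frame: x ahead of the robot, y to its left, z up, the work surface at z = 0. Lengths are in m, angles in rad, forces in N, time in s.
With the tool pointing down it reaches from about 0.3 to 0.775 m from the base axis. Payload 14.6 kg.
Tool frame: the origin (TCP) lies between the finger pads; the fingertips stand 14 mm ahead of it and the grasp point (between the pads) lies 5 mm behind it; z points along the fingers, y is the line along which they close (so a half turn about z gives the same grasp; the last joint's range is limited). The gripper opens to 94 mm and grips with 3 to 60 N. Pads are 16 mm wide; open, the fingers measure 119 mm over their backs; the gripper's body (75 mm by 177 mm) begins 78 mm behind the grasp point.
Start: joints at [-1.337, 0.3, 1.521, -0, 1.321, -0.067], TCP at [0.163, -0.525, 0.182] pointing down, gripper open.
Joint ranges: [-3.03, 3.03], [-0.79, 2.21], [0.23, 2.52], [-1.04, 4.18], [0, 3.07], [-2.55, 2.55]. Speed limits (rad/s): [2.22, 2.22, 2.57, 3.14, 3.14, 3.14].

INTERFACE

Orientations are given as [roll, pitch, yaw] about the fixed x, y, z axes, in that order (R = Rz(yaw) Ry(pitch) Rx(roll)).
In Python, from station import ctrl gives the robot as it stands. The module is installed in compiled form; this text tells all that it offers.
- The arm moves only by the tool move_arm, never from a script. Its argument "targets" is a list of rows, each a list of 7 numbers: the opening, from -1 (shut) to 1 (fully open), then the shift along the tool's x, y, z in units of 50 mm (1.0 is 50 mm), then the turn, a rotation vector about the tool's x, y, z in rad. A call has 1 to 12 rows; each row is the pose to reach, as a shift and turn from the pose commanded when the call began, along the tool's axes at that moment; what a row does not reach only later rows make up. A row lasts 1/10 s, in which the tool goes at most 50 mm and 8.59 degrees, less where a joint would pass 70% of its speed; a pose out of reach is approached as far as the arm can. A call with a gripper value outside its range is refused whole. The fingers move at their own pace and stop on an object; "grip_force" is the grip in N (left out, the last holds). Time passes only in rows, so rows that repeat a pose let the fingers close. It gives the time, the measured TCP pose, the force, the opening and the grip force at its end, in the units of the state.
- ctrl.get_obs(): the state, without advancing time (a new reading comes with each control period).
- ctrl.camera(name): name is "scene" or "top" or "wrist"; returns (picture, depth): 420x560x3 uint8, red, green, blue; 420x560 float32, m along the optical axis (not along the pixel's ray), 0 where there is no reading.
- ctrl.camera_params(name): a dict with "intrinsics" (3x3 intrinsics, pixels), "rvec" (rotation vector, rad) and "tvec" (3), from world to camera coordinates, as OpenCV has them; the wrist camera has in their place "T_tool_cam" (4x4, takes a point from camera to tool coordinates, whose origin is the TCP and whose axes are the flange's). Camera axes: x right, y down, z forward; pixel columns grow to the right and rows downward; lengths in m; the calibration is good to about 2 mm. A picture is of the moment at which its call begins: read the wrist's pose just before it. camera_params takes no time and is no camera call.
- ctrl.hand_in(): hands the job in; it is judged then, once.
Trained networks look in the newest picture that a camera, given by its name, has taken for a name from the list of things; names that differ only in an ending like _2 or _b are one class to them, and where a whole thing is asked for, a point or a joint stands for the part that bears it (a point fixed in the world has none). Each returns a list of dicts, best first, with "score" (0 to 1); they miss things now and then, are a little off and sometimes report something else, mostly with a low value. They report only what shows in the picture. A call takes as long as a camera call.
- ctrl.cut_out(camera, target): "region" (420x560 bool, what is visible of it) and "point" ([column, row] in pixels, amid what is visible of it).
- ctrl.tip_of(camera, target): "point" ([column, row] in pixels: a listed point, or the origin of a listed thing).
The state is a dict: "time_s": time; "qpos": joint angles; "joint_vel": joint speeds; "tau": joint torques, N m; "ee_pos": TCP position; "eef_rot": TCP orientation; "force": force on the tool from outside, world axes, zero at the start; "moment": the same for the moment, N m; "grip_width": finger opening in m; "grip_force": force on a finger pad.
Only numpy, scipy, OpenCV 4.12 (cv2) and the standard library are available. Lean on these libraries where they do the work, as an engineer would, in place of code of your own. Each camera call takes 0.05 s, during which the arm holds its last target. There are 200 camera calls.

## Working session

There is one attempt and no reset: what is moved stays moved. The work goes in short steps, Python scripts to look and compute and a tool call to move; the robot and the scene stay as the last step left them, time stands still between calls to the robot, and variables do not carry over. Pictures are saved under pics/ and viewed, at most 10 in all, crops included, and the job is handed in when it is done.

Besides the shell and the picture viewer there is one more tool, called after "Emit:" in YAML: its name, and indented under it one key for each argument. move_arm: Moves the arm, as the interface text tells. Its arguments: {"type":"object","properties":{"targets":{"type":"array"},"grip_force":{"type":"number"}},"required":["targets"]}

```bash
mkdir -p pics; cat > h.py <<'E'
import numpy as np, cv2
from scipy.spatial.transform import Rotation as R
from station import ctrl
def shot(cam,fn=None):
    o=ctrl.get_obs(); p,d=ctrl.camera(cam); q=ctrl.camera_params(cam); K=np.array(q["intrinsics"])
    if cam=="wrist":
        T=np.eye(4);T[:3,:3]=R.from_euler("xyz",o["eef_rot"]).as_matrix();T[:3,3]=o["ee_pos"]
        T=T@np.array(q["T_tool_cam"])
    else:
        M=np.eye(4);M[:3,:3]=cv2.Rodrigues(np.array(q["rvec"],float))[0];M[:3,3]=np.ravel(q["tvec"]);T=np.linalg.inv(M)
    if fn: cv2.imwrite("pics/"+fn,p[:,:,::-1])
    return p,d,K,T
def at_z(px,z,K,T):
    r=T[:3,:3]@np.linalg.inv(K)@[px[0],px[1],1]; return T[:3,3]+r*(z-T[2,3])/r[2]
E
python3 - <<'E'
from h import *
o=ctrl.get_obs();print(o)
for c in ["top","scene"]:
    p,d,K,T=shot(c,c+"0.png")
    print(c,T[:3,3].round(3))
    for n,z in [("jig",0),("wheel_top",.094),("pointer_tip",.036),("marker_mid",.036),("lock_lever_tip",.092),("pad_carriage",.014),("spark_plug",0),("bearing",0),("spanner",0),("tape_black",0)]:
        for r in ctrl.tip_of(c,n)[:1]:
            print(n,round(r["score"],2),np.round(r["point"],1),at_z(r["point"],z,K,T).round(4))
E
```

```text
{'time_s': 0.0, 'qpos': array([-1.33658996e+00,  3.00467986e-01,  1.52157638e+00,  4.29811528e-06,
        1.32067914e+00, -6.66268730e-02]), 'joint_vel': array([-0.00108867,  0.00084896, -0.0015014 ,  0.000321  ,  0.00047917,
       -0.00189275]), 'tau': array([-3.70572365e-03, -5.31805873e+01, -3.52741420e+01,  7.05567375e-02,
        2.43495789e-02, -4.50282175e-05]), 'ee_pos': array([ 0.16289255, -0.52502948,  0.18139004]), 'eef_rot': array([-3.14046459e+00, -7.94434621e-05,  3.00832133e-01]), 'force': array([ 0.25369428,  0.19522203, -0.00231102]), 'moment': array([-0.01334594, -0.00531401, -0.0468385 ]), 'grip_force': 0.0, 'grip_width': 0.0935835940016411}
top [0.342 0.055 1.247]
jig 0.56 [246.5 238.8] [0.5134 0.1507 0.    ]
wheel_top 0.81 [270.2 232.2] [0.5109 0.072  0.094 ]
pointer_tip 0.91 [243.8 263.8] [0.4335 0.1646 0.036 ]
lock_lever_tip 0.59 [306.4 240.3] [ 0.4736 -0.0305  0.092 ]
pad_carriage 0.79 [247.3 233.4] [0.5282 0.1452 0.014 ]
spark_plug 0.67 [406.1 240.7] [ 0.4418 -0.3502  0.    ]
bearing 0.67 [316.5 154.2] [ 0.7636 -0.1111  0.    ]
spanner 0.62 [156.1 256.4] [0.495  0.4395 0.    ]
tape_black 0.66 [410.  192.8] [ 0.5937 -0.3927  0.    ]
scene [ 0.176 -0.662  0.997]
jig 0.72 [243.7 213. ] [0.52   0.1346 0.    ]
wheel_top 0.6 [251.6 204.5] [0.5216 0.0756 0.094 ]
pointer_tip 0.93 [210.8 208.5] [0.4324 0.1742 0.036 ]
marker_mid 0.52 [211. 207.] [0.4355 0.1793 0.036 ]
lock_lever_tip 0.58 [254.7 235.2] [ 0.4759 -0.0236  0.092 ]
pad_carriage 0.7 [242.6 207.8] [0.5223 0.1438 0.014 ]
spark_plug 0.59 [313.3 357.9] [ 0.4444 -0.3517  0.    ]
bearing 0.59 [352.6 234.7] [ 0.7508 -0.1101  0.    ]
spanner 0.16 [254.3 237.6] [0.5011 0.0342 0.    ]
tape_black 0.81 [379.5 337.8] [ 0.6095 -0.3959  0.    ]
```

View pics/top0.png

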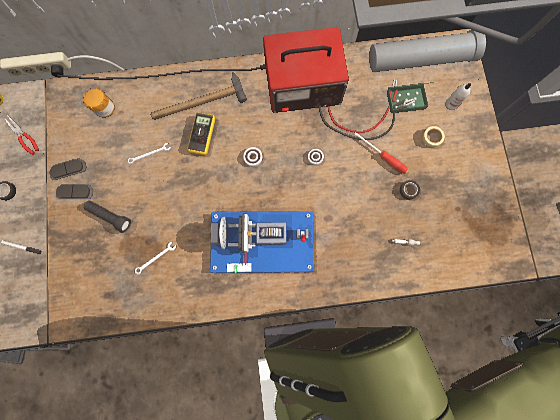

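View pics/scene0.png

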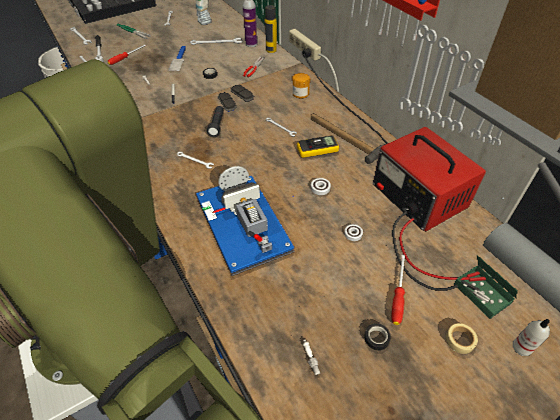

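```bash
python3 - <<'E'
from h import *
p,d,K,T=shot("top")
h=cv2.cvtColor(p,cv2.COLOR_RGB2HSV)
m=((h[...,0]>100)&(h[...,0]<125)&(h[...,1]>140)&(h[...,2]>60)).astype(np.uint8)
n,l,s,c=cv2.connectedComponentsWithStats(m); 
print(s[1:][s[1:,4]>200])
i=1+np.argmax(s[1:,4]); v,u=np.nonzero(l==i)
X=np.array([at_z(q,.026,K,T)[:2] for q in np.c_[u,v]],np.float32)
(cx,cy),(w,hh),a=cv2.minAreaRect(X);print(cx,cy,w,hh,a)
print(cv2.boxPoints(((cx,cy),(w,hh),a)))
o=ctrl.get_obs();print(o["time_s"],o["ee_pos"])
E
```

```text
[[ 212  211  102   61 2994]
 [ 210  242   34   31  589]]
0.49666860699653625 0.10148470848798752 0.31588029861450195 0.18704703450202942 83.1218032836914
[[ 0.38490343 -0.04411845]
 [ 0.57060426 -0.06651902]
 [ 0.6084338   0.24708787]
 [ 0.42273295  0.26948845]]
1.15 [ 0.16295631 -0.525303    0.18195655]
```

```bash
cat >> h.py <<'E'
def rel(pos,yaw=-0.12,o=None):
    "row (without opening) to reach world pos, pointing down, at yaw, from the present pose"
    o=o or ctrl.get_obs(); A=R.from_euler("xyz",o["eef_rot"])
    B=R.from_euler("xyz",[np.pi,0,yaw])
    return np.r_[A.inv().apply(np.array(pos)-o["ee_pos"])/.05,(A.inv()*B).as_rotvec()].round(3)
E
python3 -c "
from h import *
print(np.array(ctrl.camera_params('wrist')['T_tool_cam']).round(3));print(rel([.3,-.2,.28]),rel([.5,.06,.28]))"
```

```text
[[-0.002 -0.959 -0.284  0.084]
 [ 1.    -0.002 -0.     0.   ]
 [-0.    -0.284  0.959 -0.203]
 [ 0.     0.     0.     1.   ]]
[ 4.546 -5.402 -1.961  0.     0.     0.421] [ 9.907 -9.183 -1.961  0.     0.     0.421]
```

Emit:
move_arm:
  targets:
    - [-1,1,-1,-1.0,0,0,0.1]
    - [-1,2,-2,-2.0,0,0,0.2]
    - [-1,9.3,-9.5,-2.0,0,0,0.42]
    - [-1,9.3,-9.5,-2.0,0,0,0.42]
    - [-1,9.3,-9.5,-2.0,0,0,0.42]
    - [-1,9.3,-9.5,-2.0,0,0,0.42]
    - [-1,9.3,-9.5,-2.0,0,0,0.42]
    - [-1,9.3,-9.5,-2.0,0,0,0.42]
    - [-1,9.3,-9.5,-2.0,0,0,0.42]
    - [-1,9.3,-9.5,-2.0,0,0,0.42]
    - [-1,9.3,-9.5,-2.0,0,0,0.42]
    - [-1,9.3,-9.5,-2.0,0,0,0.42]

```text
time_s: 2.35
ee_pos: [0.4276, -0.0085, 0.2762]
eef_rot: [3.142, -0.001, -0.119]
force: [1.0, -0.5, -0.4]
grip_width: 0.0019
grip_force: 0.0
```

```bash
python3 -c "
from h import *
o=ctrl.get_obs();print(o['ee_pos'],o['eef_rot'],rel([.46,.08,.25]))"
```

```text
[ 0.42757822 -0.00850184  0.27617051] [ 3.14152687e+00 -8.77929849e-04 -1.19050333e-01] [ 4.330e-01 -1.835e+00  5.240e-01  0.000e+00 -1.000e-03  1.000e-03]
```

Emit:
move_arm:
  targets:
    - [-1,0.4,-1.6,0.5,0,0,0]
    - [-1,0.4,-1.6,0.5,0,0,0]
    - [-1,0.4,-1.6,0.5,0,0,0]
    - [-1,0.4,-1.6,0.5,0,0,0]

```text
time_s: 2.75
ee_pos: [0.4563, 0.0667, 0.2506]
eef_rot: [3.141, 0.001, -0.118]
force: [-0.2, 0.5, 0.2]
grip_width: 0.0005
grip_force: 0.0
```

```bash
cat > look.py <<'E'
import sys
from h import *
p,d,K,T=shot("wrist",sys.argv[1])
o=ctrl.get_obs();print(o["time_s"],o["ee_pos"].round(4),o["force"].round(1))
pt={}
for n,z in [("wheel_top",.094),("pointer_tip",.036),("marker_mid",.036),("lock_lever_tip",.092),("jig",0)]:
    for r in ctrl.tip_of("wrist",n)[:1]:
        X=at_z(r["point"],z,K,T); pt[n]=X
        print(n,round(r["score"],2),np.round(r["point"],1),X.round(4))
if "pointer_tip" in pt and "marker_mid" in pt:
    print("gap along jig y mm",1e3*(pt["marker_mid"]-pt["pointer_tip"])[:2]@[.12,.993])
E
python3 look.py w1.png
```

```text
2.8 [0.4564 0.0659 0.251 ] [ 0.4 -0.7  0.5]
wheel_top 0.82 [265.1 131.4] [0.5154 0.0677 0.094 ]
pointer_tip 0.61 [204.3 199.6] [0.4337 0.1601 0.036 ]
marker_mid 0.41 [182.3 200.7] [0.4357 0.1892 0.036 ]
lock_lever_tip 0.9 [348.4 155. ] [ 0.4792 -0.0199  0.092 ]
jig 0.63 [206.7 129.6] [0.5208 0.1483 0.    ]
gap along jig y mm 29.13007919876292
```

View pics/w1.png

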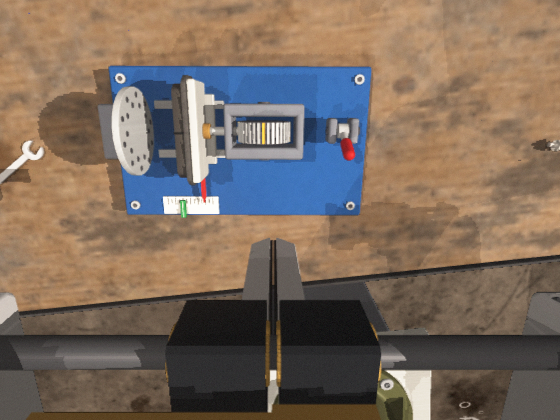

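Emit:
move_arm:
  targets:
    - [-1,1.14,0.14,1,0,0,0]
    - [-1,1.14,0.14,2.0,0,0,0]
    - [-1,1.14,0.14,2.5,0,0,0]
    - [-1,1.14,0.14,2.5,0,0,0]
    - [-1,1.14,0.14,2.5,0,0,0]

```text
time_s: 3.55
ee_pos: [0.5124, 0.0524, 0.127]
eef_rot: [-3.142, -0.0, -0.12]
force: [-0.0, -0.1, 0.5]
grip_width: 0.0005
grip_force: 0.0
```

```bash
python3 -c "
from h import *
print(rel([.512,.052,.1045]))"
```

```text
[-0.007  0.009  0.451 -0.    -0.     0.   ]
```

Press and do the first stroke (34 mm along +y, i.e. tool −y), then lift.

Emit:
move_arm:
  targets:
    - [-1,0,0,0.3,0,0,0]
    - [-1,0,0,0.45,0,0,0]
    - [-1,0,-0.1,0.45,0,0,0]
    - [-1,0,-0.2,0.45,0,0,0]
    - [-1,0,-0.3,0.45,0,0,0]
    - [-1,0,-0.4,0.45,0,0,0]
    - [-1,0,-0.5,0.45,0,0,0]

```text
time_s: 4.25
ee_pos: [0.5154, 0.0781, 0.1035]
eef_rot: [-3.141, -0.0, -0.119]
force: [0.9, 0.8, -0.5]
grip_width: 0.0005
grip_force: 0.0
```

Emit:
move_arm:
  targets:
    - [-1,0,-0.1,0,0,0,0]
    - [-1,0,-0.18,0,0,0,0]
    - [-1,0,-0.18,0,0,0,0]
    - [-1,0,-0.18,-0.25,0,0,0]
    - [-1,0,-0.18,-0.45,0,0,0]

```text
time_s: 4.75
ee_pos: [0.5165, 0.0863, 0.1269]
eef_rot: [-3.142, -0.0, -0.119]
force: [-0.4, 0.2, -1.1]
grip_width: 0.0002
grip_force: 0.0
```

```bash
python3 look.py w2.png; python3 -c "
from h import *
shot('top');print(ctrl.tip_of('top','pointer_tip')[:1])"
```

```text
4.8 [0.5173 0.0864 0.1287] [0.6 0.6 2.4]
wheel_top 0.64 [293.8 219.3] [0.5165 0.0703 0.094 ]
pointer_tip 0.6 [207.4 291.4] [0.43   0.1634 0.036 ]
marker_mid 0.57 [181.1 289. ] [0.4359 0.1892 0.036 ]
lock_lever_tip 0.95 [414.9 250. ] [ 0.4788 -0.0218  0.092 ]
jig 0.71 [210.6 192.6] [0.5229 0.1503 0.    ]
gap along jig y mm 26.381063510694904
[{'point': [245.7, 235.6], 'score': 0.47}]
```

View pics/w2.png

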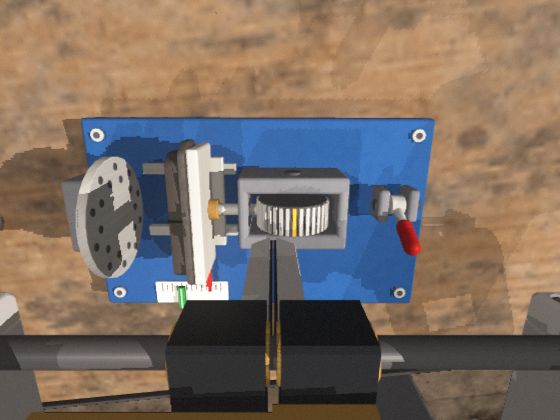

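```bash
python3 - <<'E'
from h import *
p,d,K,T=shot("wrist"); print(K.round(1))
v,u=np.mgrid[:420,:560]
P=np.stack([(u-K[0,2])/K[0,0]*d,(v-K[1,2])/K[1,1]*d,d],-1)@T[:3,:3].T+T[:3,3]
for r in range(196,262,5): print(r,[(round(1e3*P[r,c,0]),round(1e3*P[r,c,1]),round(1e3*P[r,c,2])) for c in (255,263,272,280,288,294,310)])
o=ctrl.get_obs();print(o["ee_pos"],o["force"])
E
```

```text
[[328.6   0.  272.8]
 [  0.  328.6 204.3]
 [  0.    0.    1. ]]
196 [(521, 103, 27), (529, 93, 61), (528, 86, 61), (527, 79, 61), (526, 72, 60), (526, 67, 62), (524, 54, 62)]
201 [(515, 104, 25), (529, 93, 77), (528, 86, 76), (527, 79, 77), (526, 73, 76), (526, 68, 76), (524, 55, 76)]
206 [(521, 101, 61), (527, 93, 84), (527, 86, 87), (527, 80, 89), (526, 73, 90), (526, 69, 91), (524, 57, 90)]
211 [(517, 101, 63), (523, 93, 84), (523, 86, 88), (524, 80, 93), (524, 74, 94), (524, 70, 96), (520, 57, 89)]
216 [(501, 106, 26), (518, 94, 83), (519, 87, 86), (520, 80, 93), (520, 74, 95), (519, 70, 94), (516, 58, 90)]
221 [(501, 105, 42), (514, 94, 82), (515, 87, 87), (516, 81, 93), (516, 75, 95), (515, 70, 94), (512, 58, 90)]
226 [(501, 104, 56), (511, 95, 84), (511, 88, 87), (512, 81, 93), (512, 75, 94), (512, 71, 95), (509, 58, 91)]
231 [(501, 103, 69), (506, 95, 83), (506, 88, 86), (508, 82, 93), (508, 76, 94), (508, 71, 95), (504, 59, 91)]
236 [(500, 103, 76), (499, 97, 76), (498, 89, 76), (497, 83, 76), (504, 76, 94), (504, 72, 95), (494, 58, 76)]
241 [(495, 104, 75), (527, 91, 154), (525, 86, 151), (526, 81, 154), (492, 77, 76), (492, 72, 77), (490, 59, 77)]
246 [(527, 95, 161), (527, 91, 161), (524, 86, 156), (526, 81, 162), (525, 77, 161), (525, 74, 161), (485, 59, 76)]
251 [(527, 95, 168), (527, 90, 169), (525, 86, 165), (526, 81, 168), (526, 77, 168), (525, 74, 167), (458, 56, 27)]
256 [(527, 94, 172), (527, 90, 174), (525, 86, 170), (526, 82, 173), (525, 77, 173), (525, 74, 174), (451, 56, 25)]
261 [(528, 94, 180), (527, 90, 179), (525, 86, 177), (526, 82, 180), (526, 78, 180), (526, 75, 181), (447, 57, 27)]
[0.51613353 0.08642135 0.1254288 ] [-0.47400182 -0.30922324 -1.09729336]
```

```bash
python3 - <<'E'
from h import *
p,d,K,T=shot("wrist")
o=ctrl.get_obs();A=R.from_euler("xyz",o["eef_rot"])
v,u=np.mgrid[:420,:560]
P=np.stack([(u-K[0,2])/K[0,0]*d,(v-K[1,2])/K[1,1]*d,d],-1)@T[:3,:3].T+T[:3,3]
Q=A.inv().apply((P-o["ee_pos"]).reshape(-1,3)).reshape(P.shape)*1e3
for r in (238,240,242,250,270,290,310,340,400): print(r,[tuple(Q[r,c].round().astype(int)) for c in (200,250,268,273,280,290,340)])
p,d,K,T=shot("scene")
cv2.imwrite("pics/s1.png",cv2.resize(p[130:280,170:370,::-1],None,fx=4,fy=4,interpolation=cv2.INTER_CUBIC))
for z in (-.026,.014):
    x=np.linalg.inv(T)@np.r_[o["ee_pos"]+A.apply([0,0,z]),1]; x=K@x[:3]; print(x[:2]/x[2], (x[:2]/x[2]-[170,130])*4)
E
```

```text
238 [(np.int64(-14), np.int64(-56), np.int64(34)), (np.int64(-20), np.int64(-19), np.int64(49)), (np.int64(10), np.int64(-3), np.int64(-25)), (np.int64(-20), np.int64(0), np.int64(50)), (np.int64(-20), np.int64(6), np.int64(49)), (np.int64(-20), np.int64(14), np.int64(49)), (np.int64(-20), np.int64(55), np.int64(48))]
240 [(np.int64(-15), np.int64(-56), np.int64(34)), (np.int64(-22), np.int64(-19), np.int64(50)), (np.int64(10), np.int64(-3), np.int64(-28)), (np.int64(9), np.int64(0), np.int64(-24)), (np.int64(11), np.int64(4), np.int64(-28)), (np.int64(-22), np.int64(14), np.int64(50)), (np.int64(-22), np.int64(56), np.int64(49))]
242 [(np.int64(-17), np.int64(-56), np.int64(33)), (np.int64(-23), np.int64(-19), np.int64(48)), (np.int64(10), np.int64(-3), np.int64(-30)), (np.int64(8), np.int64(0), np.int64(-26)), (np.int64(10), np.int64(4), np.int64(-30)), (np.int64(-24), np.int64(14), np.int64(50)), (np.int64(-23), np.int64(55), np.int64(48))]
250 [(np.int64(-23), np.int64(-57), np.int64(33)), (np.int64(10), np.int64(-12), np.int64(-40)), (np.int64(10), np.int64(-3), np.int64(-40)), 
[... 1205 characters left out ...]
p.int64(-5), np.int64(-142)), (np.int64(31), np.int64(-1), np.int64(-138)), (np.int64(30), np.int64(0), np.int64(-136)), (np.int64(33), np.int64(2), np.int64(-140)), (np.int64(34), np.int64(4), np.int64(-142)), (np.int64(34), np.int64(15), np.int64(-142))]
400 [(np.int64(20), np.int64(-17), np.int64(-144)), (np.int64(21), np.int64(-5), np.int64(-145)), (np.int64(-1223), np.int64(-23), np.int64(1004)), (np.int64(-1226), np.int64(0), np.int64(1007)), (np.int64(18), np.int64(2), np.int64(-143)), (np.int64(21), np.int64(4), np.int64(-145)), (np.int64(21), np.int64(15), np.int64(-145))]
[246.65897082 188.84326603] [306.63588327 235.37306411]
[247.65310166 198.70537536] [310.61240664 274.82150143]
```

View pics/s1.png

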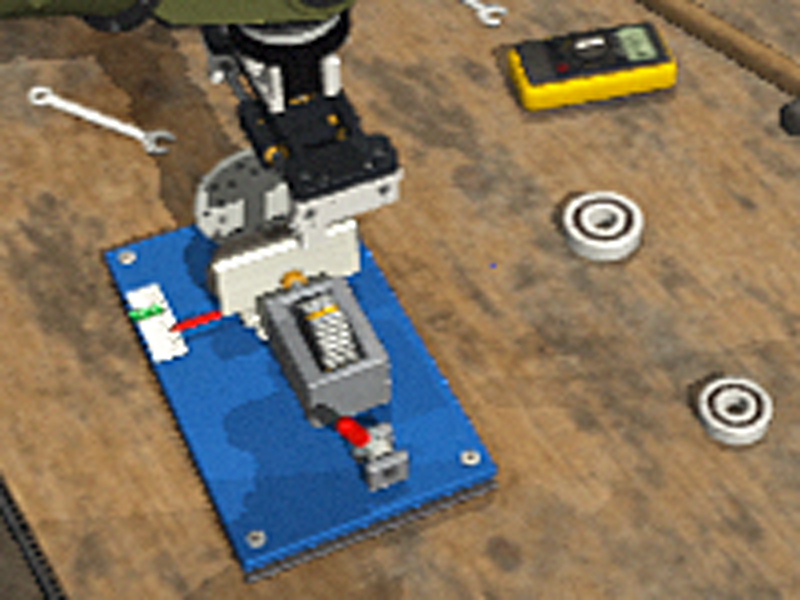

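Emit:
move_arm:
  targets:
    - [-1,0,0.35,0,0,0,0]
    - [-1,0,0.68,0,0,0,0]
    - [-1,0,0.68,0.4,0,0,0]
    - [-1,0,0.68,0.8,0,0,0]
    - [-1,0,0.68,1.0,0,0,0]
    - [-1,0,0.68,1.0,0,0,0]

```text
time_s: 5.9
ee_pos: [0.5116, 0.0527, 0.0746]
eef_rot: [3.141, 0.002, -0.119]
force: [0.1, -0.6, 0.8]
grip_width: 0.0003
grip_force: 0.0
```

Emit:
move_arm:
  targets:
    - [-1,0,0,0.1,0,0,0]
    - [-1,0,0,0.1,0,0,0]

```text
time_s: 6.1
ee_pos: [0.5124, 0.0528, 0.0709]
eef_rot: [-3.141, -0.0, -0.119]
force: [0.1, 0.2, 0.6]
grip_width: 0.0003
grip_force: 0.0
```

Emit:
move_arm:
  targets:
    - [-1,0,0,0.06,0,0,0]
    - [-1,0,0,0.06,0,0,0]

```text
time_s: 6.3
ee_pos: [0.5122, 0.0527, 0.0677]
eef_rot: [-3.142, -0.0, -0.119]
force: [-0.3, -0.5, 0.5]
grip_width: 0.0008
grip_force: 0.0
```

Emit:
move_arm:
  targets:
    - [-1,0,0,0.06,0,0,0]
    - [-1,0,0,0.06,0,0,0]

```text
time_s: 6.5
ee_pos: [0.5125, 0.0528, 0.0649]
eef_rot: [-3.141, -0.001, -0.119]
force: [0.2, 0.8, 4.6]
grip_width: 0.0006
grip_force: 1.8
```

```bash
python3 look.py w3.png
```

```text
6.55 [0.5125 0.0528 0.065 ] [-0.8  0.4  4.1]
wheel_top 0.63 [241.8 254.7] [0.5165 0.0704 0.094 ]
pointer_tip 0.58 [154.5 330.7] [0.4308 0.1615 0.036 ]
lock_lever_tip 0.71 [397.5 294. ] [ 0.4784 -0.0193  0.092 ]
jig 0.78 [155.5 212. ] [0.5222 0.1526 0.    ]
```

View pics/w3.png

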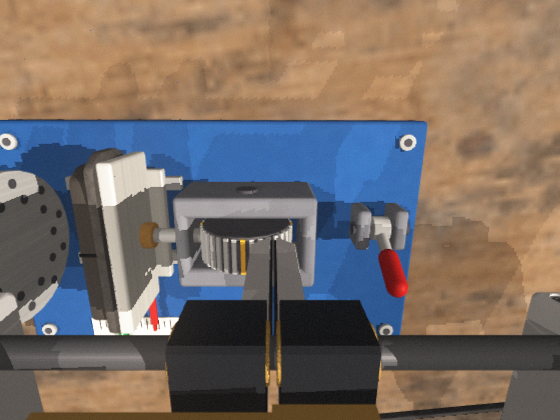

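Emit:
move_arm:
  targets:
    - [-1,0,-0.06,0.03,0,0,0]
    - [-1,0,-0.14,0.03,0,0,0]
    - [-1,0,-0.22,0.03,0,0,0]
    - [-1,0,-0.3,0.03,0,0,0]
    - [-1,0,-0.38,0.03,0,0,0]

```text
time_s: 7.3
ee_pos: [0.5151, 0.0716, 0.0645]
eef_rot: [-3.142, -0.002, -0.119]
force: [-4.2, -0.2, 16.2]
grip_width: 0.0002
grip_force: 8.0
```

Emit:
move_arm:
  targets:
    - [-1,0,-0.08,0,0,0,0]
    - [-1,0,-0.16,0,0,0,0]
    - [-1,0,-0.24,0,0,0,0]
    - [-1,0,-0.3,0,0,0,0]
    - [-1,0,-0.3,0,0,0,0]

```text
time_s: 7.8
ee_pos: [0.5168, 0.0871, 0.0636]
eef_rot: [-3.141, -0.001, -0.119]
force: [1.2, 4.5, 5.2]
grip_width: 0.0007
grip_force: 3.5
```

```bash
python3 look.py w4.png; python3 - <<'E'
from h import *
p,d,K,T=shot("scene")
for n in ("pointer_tip","marker_mid"):
    r=ctrl.tip_of("scene",n)[:1]; print(n,[ (x["score"],at_z(x["point"],.036,K,T).round(4)) for x in r])
E
```

```text
7.85 [0.5168 0.087  0.0636] [2.6 3.4 6.8]
wheel_top 0.73 [300.9 256.2] [0.5163 0.0709 0.094 ]
pointer_tip 0.82 [180.8 327.8] [0.436  0.1731 0.036 ]
lock_lever_tip 0.91 [455.1 294.2] [ 0.4792 -0.019   0.092 ]
jig 0.69 [199.8 213.5] [0.5209 0.1493 0.    ]
pointer_tip [(0.84, array([0.449 , 0.1852, 0.036 ]))]
marker_mid [(0.34, array([0.5423, 0.1177, 0.036 ]))]
```

Emit:
move_arm:
  targets:
    - [-1,0,0,-0.25,0,0,0]
    - [-1,0,0.34,-0.25,0,0,0]
    - [-1,0,0.68,-0.25,0,0,0]
    - [-1,0,0.68,-0.25,0,0,0]
    - [-1,0,0.68,-0.1,0,0,0]
    - [-1,0,0.68,0.0,0,0,0]
    - [-1,0,0.68,0.0,0,0,0]

```text
time_s: 8.95
ee_pos: [0.5125, 0.0529, 0.0628]
eef_rot: [3.141, -0.0, -0.119]
force: [0.3, -4.2, 5.7]
grip_width: 0.0005
grip_force: 3.5
```

Emit:
move_arm:
  targets:
    - [-1,0,-0.08,-0.02,0,0,0]
    - [-1,0,-0.16,-0.035,0,0,0]
    - [-1,0,-0.24,-0.045,0,0,0]
    - [-1,0,-0.32,-0.05,0,0,0]

```text
time_s: 9.35
ee_pos: [0.5145, 0.0692, 0.0661]
eef_rot: [-3.142, -0.001, -0.119]
force: [-1.0, -0.8, 7.0]
grip_width: 0.0006
grip_force: 3.5
```

Emit:
move_arm:
  targets:
    - [-1,0,-0.08,0.0,0,0,0]
    - [-1,0,-0.16,0.015,0,0,0]
    - [-1,0,-0.24,0.025,0,0,0]
    - [-1,0,-0.32,0.045,0,0,0]
    - [-1,0,-0.36,0.05,0,0,0]

```text
time_s: 9.85
ee_pos: [0.5167, 0.0876, 0.0635]
eef_rot: [-3.141, -0.001, -0.118]
force: [0.6, 1.5, 5.4]
grip_width: 0.0004
grip_force: 2.9
```

```bash
python3 look.py w5.png
```

```text
9.9 [0.5167 0.0878 0.0635] [0.8 3.7 5.8]
wheel_top 0.57 [305.3 254.2] [0.5172 0.0688 0.094 ]
pointer_tip 0.58 [166.7 327.1] [0.4381 0.1849 0.036 ]
marker_mid 0.54 [197.4 210.6] [0.5339 0.1414 0.036 ]
lock_lever_tip 0.66 [458.  295.2] [ 0.4784 -0.0202  0.092 ]
jig 0.88 [197.1 210.6] [0.5237 0.1516 0.    ]
gap along jig y mm -31.71753580888061
```

Emit:
move_arm:
  targets:
    - [-1,0,0,-0.5,0,0,0]
    - [-1,-0.6,-0.5,-1.3,0,0,0]
    - [-1,-1.2,-1,-2,0,0,0]
    - [-1,-1.2,-1,-2,0,0,0]
    - [-1,-1.2,-1,-2,0,0,0]
    - [-1,-1.2,-1,-2,0,0,0]

```text
time_s: 10.75
ee_pos: [0.4625, 0.143, 0.1619]
eef_rot: [3.141, 0.002, -0.119]
force: [-0.9, -0.1, -0.1]
grip_width: 0.0004
grip_force: 0.0
```

```bash
python3 look.py w6.png; python3 - <<'E'
import cv2
p=cv2.imread("pics/w6.png"); cv2.imwrite("pics/w6c.png",cv2.resize(p[150:290,150:350],None,fx=4,fy=4,interpolation=cv2.INTER_CUBIC))
E
```

```text
10.8 [0.4626 0.1427 0.1617] [ 0.8 -1.2 -0. ]
wheel_top 0.58 [355.2 136.2] [0.5149 0.0693 0.094 ]
pointer_tip 0.85 [233.9 221.7] [0.4346 0.1877 0.036 ]
marker_mid 0.55 [229.6 220.1] [0.4369 0.1919 0.036 ]
lock_lever_tip 0.88 [465.2 168.9] [ 0.4765 -0.0216  0.092 ]
jig 0.76 [258. 131.] [0.5224 0.1516 0.    ]
gap along jig y mm 4.490966735054083
```

View pics/w6c.png

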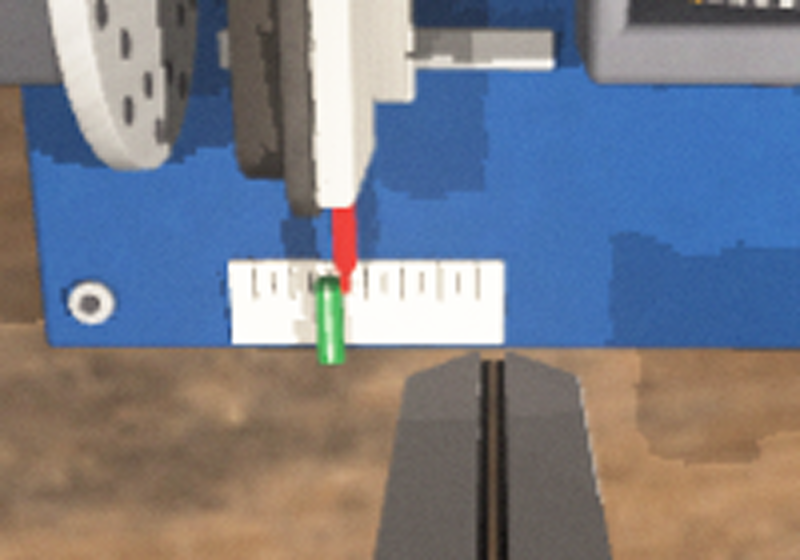

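```bash
python3 -c "
from h import *
print(rel([.5142,.0622,.0755]))"
```

```text
[1.217e+00 1.476e+00 1.739e+00 0.000e+00 1.000e-03 0.000e+00]
```

Emit:
move_arm:
  targets:
    - [-1,0.6,0.7,0.0,0,0,0]
    - [-1,1.21,1.47,0.7,0,0,0]
    - [-1,1.21,1.47,1.4,0,0,0]
    - [-1,1.21,1.47,1.73,0,0,0]
    - [-1,1.21,1.47,1.73,0,0,0]

```text
time_s: 11.55
ee_pos: [0.5127, 0.0624, 0.0741]
eef_rot: [3.141, 0.005, -0.12]
force: [0.8, 0.6, 0.7]
grip_width: 0.0007
grip_force: 0.0
```

```bash
python3 -c "
from h import *
print(rel([.5142,.0622,.0655]))"
```

```text
[ 0.032 -0.     0.171  0.001  0.005 -0.   ]
```

Emit:
move_arm:
  targets:
    - [-1,0.02,0,0.17,0,0,0]
    - [-1,0.02,0,0.18,0,0,0]
    - [-1,0.02,-0.06,0.17,0,0,0]
    - [-1,0.02,-0.12,0.17,0,0,0]
    - [-1,0.02,-0.18,0.17,0,0,0]
    - [-1,0.02,-0.26,0.18,0,0,0]
    - [-1,0.02,-0.26,0.18,0,0,0]

```text
time_s: 12.25
ee_pos: [0.5171, 0.0765, 0.0681]
eef_rot: [-3.141, -0.001, -0.119]
force: [3.6, 1.4, 5.0]
grip_width: 0.0004
grip_force: 2.6
```

Emit:
move_arm:
  targets:
    - [-1,0,0,-0.5,0,0,0]
    - [-1,-0.6,-0.7,-1.3,0,0,0]
    - [-1,-1.2,-1.3,-1.9,0,0,0]
    - [-1,-1.2,-1.3,-1.9,0,0,0]
    - [-1,-1.2,-1.3,-1.9,0,0,0]
    - [-1,-1.2,-1.3,-1.9,0,0,0]

```text
time_s: 12.85
ee_pos: [0.4645, 0.147, 0.1615]
eef_rot: [3.141, 0.002, -0.119]
force: [-0.5, -0.3, 0.5]
grip_width: 0.0005
grip_force: 0.0
```

```bash
python3 look.py w7.png; python3 - <<'E'
import cv2
p=cv2.imread("pics/w7.png"); cv2.imwrite("pics/w7c.png",cv2.resize(p[150:290,150:350],None,fx=4,fy=4,interpolation=cv2.INTER_CUBIC))
E
```

```text
12.9 [0.4646 0.1467 0.1613] [-0.3  0.1 -0.4]
wheel_top 0.96 [358.8 136.2] [0.5166 0.0705 0.094 ]
pointer_tip 0.63 [234.4 219.9] [0.4386 0.1908 0.036 ]
marker_mid 0.59 [235.1 222.9] [0.4352 0.1906 0.036 ]
lock_lever_tip 0.69 [470.8 168.4] [ 0.4784 -0.022   0.092 ]
jig 0.59 [259.6 129.6] [0.5257 0.1537 0.    ]
gap along jig y mm -0.6285486707500654
```

View pics/w7c.png

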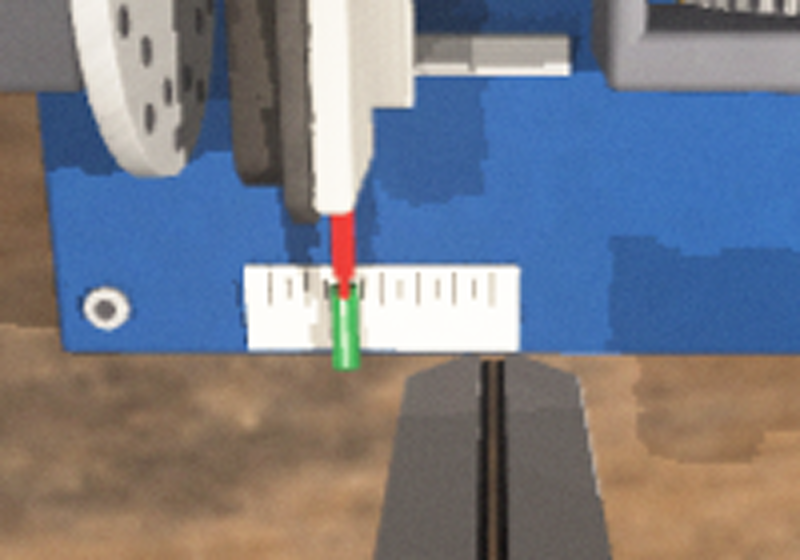

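```bash
python3 -c "
from h import *
print(rel([.4434,-.0168,.16]),rel([.4434,-.0168,.055]))"
```

```text
[-3.200e-02  3.302e+00  4.200e-02  0.000e+00  1.000e-03 -0.000e+00] [-2.900e-02  3.301e+00  2.142e+00  0.000e+00  1.000e-03 -0.000e+00]
```

Emit:
move_arm:
  targets:
    - [-1,0,1,0,0,0,0]
    - [-1,-0.03,2,0,0,0,0]
    - [-1,-0.03,3.3,0,0,0,0]
    - [-1,-0.03,3.3,0.0,0,0,0]
    - [-1,-0.03,3.3,0.6,0,0,0]
    - [-1,-0.03,3.3,1.3,0,0,0]
    - [-1,-0.03,3.3,1.9,0,0,0]
    - [-1,-0.03,3.3,2.14,0,0,0]
    - [-1,-0.03,3.3,2.14,0,0,0]

```text
time_s: 14.05
ee_pos: [0.4429, -0.0162, 0.0547]
eef_rot: [-3.142, 0.003, -0.119]
force: [0.1, -0.3, 0.5]
grip_width: 0.0008
grip_force: 0.0
```

```bash
python3 look.py w8.png
```

```text
14.1 [ 0.4437 -0.0162  0.056 ] [-0.1  0.1  0.8]
wheel_top 0.85 [ 83.2 154.2] [0.5151 0.0698 0.094 ]
marker_mid 0.62 [  2. 267.] [0.4368 0.1877 0.036 ]
lock_lever_tip 0.63 [273.8 205.9] [ 0.4765 -0.0208  0.092 ]
jig 0.97 [ 45.8 138. ] [0.5242 0.15   0.    ]
```

View pics/w8.png

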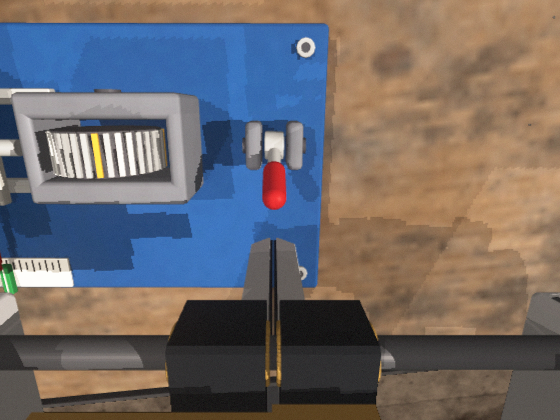

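Emit:
move_arm:
  targets:
    - [-1,0.2,0,0,0,0,0]
    - [-1,0.35,0,0,0,0,0]
    - [-1,0.5,0,0,0,0,0]
    - [-1,0.65,0,0,0,0,0]
    - [-1,0.8,0,0,0,0,0]
    - [-1,0.95,0,0,0,0,0]
    - [-1,1.1,0,0,0,0,0]
    - [-1,1.2,0,0,0,0,0]
    - [-1,1.2,0,0,0,0,0]

```text
time_s: 15.25
ee_pos: [0.5037, -0.0233, 0.0555]
eef_rot: [-3.142, -0.0, -0.119]
force: [-0.4, -0.0, 0.0]
grip_width: 0.0004
grip_force: 0.1
```

```bash
python3 look.py w9.png
```

```text
15.3 [ 0.5034 -0.0233  0.0556] [ 0.2  0.5 -0.2]
wheel_top 0.6 [103.7 264.3] [0.5154 0.0692 0.094 ]
pointer_tip 0.67 [ 20.8 336.1] [0.4365 0.188  0.036 ]
marker_mid 0.55 [ 22.7 336.6] [0.4359 0.1866 0.036 ]
lock_lever_tip 0.55 [274.6 220.4] [ 0.5287 -0.0273  0.092 ]
jig 0.57 [ 61.5 212. ] [0.5253 0.1497 0.    ]
gap along jig y mm -1.416875267326508
```

Emit:
move_arm:
  targets:
    - [-1,0.06,0,0,0,0,0]
    - [-1,0.12,0,0,0,0,0]
    - [-1,0.12,0,0,0,0,0]

```text
time_s: 15.85
ee_pos: [0.5067, -0.0237, 0.0547]
eef_rot: [-3.142, 0.007, -0.119]
force: [-15.8, 1.2, 2.9]
grip_width: 0.0006
grip_force: 7.1
```

Emit:
move_arm:
  targets:
    - [-1,0.04,0,0,0,0,0]
    - [-1,0.08,0,0,0,0,0]
    - [-1,0.08,0,0,0,0,0]

```text
time_s: 16.15
ee_pos: [0.5075, -0.0237, 0.0533]
eef_rot: [3.141, 0.015, -0.119]
force: [-30.1, 3.1, 4.6]
grip_width: 0.0005
grip_force: 13.5
```

At the stop (30 N). Back off, go up and check.

Emit:
move_arm:
  targets:
    - [-1,-0.4,0,0,0,0,0]
    - [-1,-0.9,0,0,0,0,0]
    - [-1,-1.3,0,-0.5,0,0,0]
    - [-1,-1.3,-0.7,-1.5,0,0,0]
    - [-1,-1.3,-1.6,-2.4,0,0,0]
    - [-1,-1.3,-2.2,-2.4,0,0,0]
    - [-1,-1.3,-2.2,-2.4,0,0,0]
    - [-1,-1.3,-2.2,-2.4,0,0,0]

```text
time_s: 16.95
ee_pos: [0.4617, 0.0931, 0.1758]
eef_rot: [-3.142, -0.0, -0.117]
force: [0.1, -1.4, 0.1]
grip_width: 0.0005
grip_force: 0.0
```

```bash
python3 look.py w10.png
```

```text
17.0 [0.4614 0.0922 0.1752] [ 0.6  0.1 -0.2]
wheel_top 0.68 [293.7 138.1] [0.5174 0.0684 0.094 ]
pointer_tip 0.65 [185.6 221.6] [0.4357 0.193  0.036 ]
marker_mid 0.71 [191.1 222. ] [0.4345 0.1871 0.036 ]
lock_lever_tip 0.58 [405.8 110.7] [ 0.5286 -0.0274  0.092 ]
jig 0.71 [218.  137.4] [0.5194 0.1486 0.    ]
gap along jig y mm -6.041076503879861
```

View pics/w10.png

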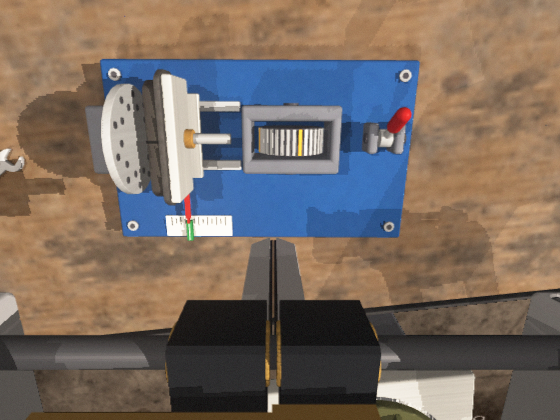

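```bash
python3 - <<'E'
from h import *
p,d,K,T=shot("wrist")
h=cv2.cvtColor(p,cv2.COLOR_RGB2HSV).astype(int); H,S,V=h[...,0],h[...,1],h[...,2]
v,u=np.mgrid[:420,:560]; box=(v>195)&(v<245)&(u>160)&(u<225)
ax=np.array([.119,.993])
for n,m in (("red",((H<8)|(H>172))&(S>150)&box),("green",(H>45)&(H<75)&(S>120)&box)):
    P=np.array([at_z(q,.036,K,T)[:2] for q in np.c_[u[m],v[m]]])
    y=P@ax*1e3; x=P@[.993,-.119]*1e3; print(n,m.sum())
    for r in sorted(set(v[m])): print(r,u[m][v[m]==r].mean().round(1),y[v[m]==r].mean().round(1),x[v[m]==r].mean().round(0),end=" | ")
    print()
E
```

```text
red 121
196 186.5 238.8 439.0 | 197 186.0 239.4 438.0 | 198 185.5 240.0 437.0 | 199 185.0 240.7 436.0 | 200 185.0 240.8 435.0 | 201 185.0 240.9 434.0 | 202 185.0 240.9 433.0 | 203 185.5 240.5 431.0 | 204 185.5 240.6 430.0 | 205 185.5 240.7 429.0 | 206 185.5 240.8 428.0 | 207 186.0 240.3 427.0 | 208 186.0 240.4 426.0 | 209 186.0 240.5 425.0 | 210 186.0 240.6 423.0 | 211 186.0 240.7 422.0 | 212 186.0 240.7 421.0 | 213 186.0 240.8 420.0 | 214 186.0 240.9 419.0 | 215 186.0 241.0 418.0 | 216 186.5 240.6 417.0 | 217 186.5 240.7 415.0 | 218 187.0 240.2 414.0 | 219 187.0 240.3 413.0 | 220 187.0 240.4 412.0 | 221 187.0 240.5 411.0 | 222 187.0 240.6 410.0 | 
green 63
221 190.0 237.2 411.0 | 222 189.5 237.8 410.0 | 223 189.5 237.9 408.0 | 224 188.3 239.3 407.0 | 225 188.3 239.3 406.0 | 226 189.0 238.7 405.0 | 227 189.0 238.8 404.0 | 228 189.0 238.9 402.0 | 229 189.0 239.0 401.0 | 230 189.0 239.1 400.0 | 231 189.0 239.1 399.0 | 232 189.0 239.2 398.0 | 233 188.5 239.9 397.0 | 234 189.3 239.0 395.0 | 235 188.5 240.1 394.0 | 236 189.2 239.4 393.0 | 237 189.2 239.5 392.0 | 238 190.0 238.7 391.0 | 239 189.3 239.5 389.0 | 240 191.0 237.7 388.0 |
```

```bash
python3 -c "
from station import ctrl
print(ctrl.hand_in())"
```

```text
the job is handed in; nothing more can be done
None
```

I handed the job in at about 17 s: the pointer is within the green marker, 0–1.5 mm from its centre by the last measurement. The lock lever was pushed to its far stop, and the robot is clear with nothing else touched.

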